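# Load the fragment dryer and reset its tripped breaker

## Task

The fragment dryer has tripped its breaker: on the breaker box it is the one lever that stands halfway. Push that lever fully off (towards the robot) first and leave it off while you stack every fragment tray on the dryer's outlet, each with its lugs fully home in the matching pockets below, and then put the cover on top the same way; only then throw the lever fully on. Leave the other two levers on, and leave the rest of the table's things where they are.

Things in the scene. Friction and masses are not known exactly. Their poses are not given: they have to be found in the camera images.
- tray_1: loose plywood fragment tray, one of up to four identical ones (None if absent). 108 mm long (x), 60 mm wide (y), 40 mm high in all, about 0.18 kg. Origin: centre of the underside, at the lower ends of its lugs, on which it stands. Body spans 8 to 40 mm above the origin, with flat sides: grip across the 60 mm width. Seated, a tray adds 32 mm to the stack. May lie either way round.
- tray_2: loose plywood fragment tray, one of up to four identical ones (None if absent). Same as tray_1. Under the body hang two lugs, 8 mm tall and 10 mm along x: a wide one (46 mm along y) centred at x = +43 mm and a narrow one (32 mm along y) at x = -43 mm.
- tray_3: loose plywood fragment tray, one of up to four identical ones (None if absent). Same as tray_1. In its top are two pockets for the lugs of the tray above, 10 mm deep and 14 mm along x: 50 mm along y at x = +43 mm, 36 mm along y at x = -43 mm; so trays fit one way round only.
- tray_4: loose plywood fragment tray, one of up to four identical ones (None if absent). Same as tray_1. A plaster fragment is bedded in its middle, fixed and below the rim.
- cover: loose plywood cover, about 0.15 kg: a slab 108 mm (x) by 60 mm (y), 8 to 24 mm above its origin, with the same lugs beneath as a tray (wide at x = +43 mm, narrow at x = -43 mm; origin at their lower ends, centre of underside), and a wooden grip bar on top, 70 mm along x, 22 mm wide along y, 24 to 58 mm above the origin
- dryer_seat (a point): centre of the top of the fixed dryer's raised aluminium outlet (108 mm x by 60 mm y), 74 mm above the table, on a grey housing 130 x 100 x 44 mm high. It has the same two pockets as a tray (wide at x = +43 mm, narrow at x = -43 mm). A tray seated on it has its origin 8 mm below this point, each next one 32 mm higher; the cover sits the same way on the top tray
- breaker_box: fixed grey box lying on the table, 100 mm (x) by 190 mm (y) by 40 mm high, origin under its centre. On it stand three identical grey breakers, 55 mm apart along its y, in any order; their housings reach 22 mm and the round lever hubs 30 mm above the box's top
- lever_a (a joint): the dryer's breaker, tripped: starts halfway (0.4 to 0.6). Joint value of its black lever, rad: 0 = fully OFF, leaning to its -x side (towards the robot); 1.0 = fully ON, leaning to +x (away). Firm stops at both; stays where it is left; 2 to 3 N at the tip moves it. Bar 10 mm thick along the swing, 16 mm wide, 55 mm long from the pivot
- lever_b (a joint): lever of another breaker, same as lever_a, starts ON (1.0) and is to be left ON
- lever_c (a joint): lever of another breaker, same as lever_a, starts ON (1.0) and is to be left ON
- pivot_a (a point): pivot of lever_a, 62 mm above the table; x axis to the ON side, y axis along the hinge. At joint value q the middle of the lever's end is at x = 55 sin(q - 0.5), z = 55 cos(q - 0.5) mm from here
- tip_a (a point): middle of the end of lever_a; moves with the lever
- pivot_b (a point): pivot of lever_b, 62 mm above the table; x axis to the ON side, y axis along the hinge. At joint value q the middle of the lever's end is at x = 55 sin(q - 0.5), z = 55 cos(q - 0.5) mm from here
- tip_b (a point): middle of the end of lever_b; moves with the lever
- pivot_c (a point): pivot of lever_c, 62 mm above the table; x axis to the ON side, y axis along the hinge. At joint value q the middle of the lever's end is at x = 55 sin(q - 0.5), z = 55 cos(q - 0.5) mm from here
- tip_c (a point): middle of the end of lever_c; moves with the lever
- shard_1: a flat broken piece of plaster, loose, not part of the job; origin: centre of its underside, about 60 mm across, 20 mm thick
- shard_2: a flat broken piece of plaster, loose, not part of the job; origin: centre of its underside, about 60 mm across, 20 mm thick
- shard_3: a larger flat broken piece of plaster, loose, not part of the job; origin: centre of its underside, up to 100 mm across, 22 mm thick
- glue: the white glue bottle, loose, not part of the job; origin: centre of its underside, 48 mm across, 130 mm tall
- spray: the spray bottle, loose, not part of the job; origin: centre of its underside, 76 mm across, 170 mm tall
- ruler: the steel ruler, loose, not part of the job; origin: centre of its underside, 30 mm (x) by 200 mm (y) by 4 mm
- brush: the brush, loose, not part of the job; origin: centre of its underside (lies along its x)
- loupe: the black ring of the loupe, loose, not part of the job; origin: centre of its underside, 44 mm across, 10 mm tall
Mind the look-alikes: they are no part of the job. Leave any orange or red look-alike of the cover alone. Leave any blue look-alike of the tray_2 alone.

How it is judged:
By the outcome, as a careful person would: the job done as asked, in the order asked, and still so for the second after the job is handed in, with the robot touching nothing.
Of tray_1, tray_2, tray_3, tray_4 only 3 to 4 are there at a start; the rules pass over those that are not, and their reading is None.
At some moment in a run one of tray_1, tray_2, tray_3, tray_4, cover may be knocked a few centimetres aside while the robot is not near it.
Once in a run the grip may slacken for a moment while it holds something.
It also fails if it takes over 200 s, if anything falls off the work surface, if the arm or the gripper's body presses on something with over 40 N, if the wrist force passes 120 N, or if a joint passes its speed limit or range.

## Robot

A 6-joint arm with a two-finger parallel gripper is mounted at the origin on the work surface. World frame = base frame: x ahead of the robot, y to its left, z up, the work surface at z = 0. Lengths are in mm, angles in rad, forces in N, time in s.
With the tool pointing down it reaches from about 325 to 875 mm from the base axis. Payload 4.4 kg.
Tool frame: the origin (TCP) lies on the centre line of the jaws, within the pads' length; the fingertips stand ahead of it and the grasp point (between the pads) lies 6 mm ahead of it (ctrl.tcp_to_tips is the z of the fingertips in the tool frame, in mm); z points along the fingers, y is the direction in which the jaws open and shut (so a half turn about z gives the same grasp; the last joint's range is limited). The gripper opens to 85 mm and grips with 20 to 120 N. Pads are 22 mm wide; open, the fingers measure 114 mm over their backs; the gripper's body (76 mm by 85 mm) begins 54 mm behind the grasp point. The pads swing forward as they close: fully open they stand 13 mm farther back than shut.
Start: joints at [-0.15, 0.207, 1.542, -0, 1.393, -0.15], TCP at [575.002, -0.012, 220.882] pointing down, gripper open.
Joint ranges: [-2.73, 2.73], [-0.86, 2.22], [0.23, 2.46], [-1.11, 4.25], [0.08, 2.63], [-2.82, 2.82]. Speed limits (rad/s): [2.79, 2.79, 3.14, 3.14, 3.14, 3.14].

## Interface

Orientations are given as a 3x3 rotation matrix whose columns are the frame's x, y, z axes.
In Python, from plant import ctrl, sensors, optics gives the robot as it stands. Calls block until the motion is done:
- ctrl.move_ptp(position, orientation): joint-space move of the TCP to a pose.
- ctrl.move_l(position, rot=None, vel=150, threshold=None): straight line of the TCP; rot=None keeps the orientation; vel is the mean speed in mm/s. With threshold (N) it stops when the force on the tool has changed by that much, and returns True; else False.
- ctrl.set_joints(angles): joint-space move.
- ctrl.gripper_to(opening, force=None): finger opening in mm; force is the grip in N (None keeps the last); returns when the fingers have stopped.
- ctrl.hold(seconds).
- ctrl.solve_ik(position, orientation): joint angles nearest the present ones, or None.
- sensors.read_state(): the state.
- optics.grab_frame(name): name is "scene" or "side" or "wrist"; returns (picture, depth): 400x640x3 uint8, red, green, blue; 400x640 float32, mm along the optical axis (not along the pixel's ray), 0 where there is no reading.
- optics.camera_params(name): a dict with "mtx" (3x3 intrinsics, pixels), "k1" (the pictures are not rectified: a ray, as slopes to the right and down, at radius r is drawn at 1 + k1 r^2 times it, then the intrinsics apply), "R" (3x3) and "t" (3): a world point X has camera coordinates R X + t; the wrist camera has in their place "T_tool_cam" (4x4, takes a point from camera to tool coordinates, whose origin is the TCP and whose axes are the flange's). Camera axes: x right, y down, z forward; pixel columns grow to the right and rows downward; lengths in mm; the calibration is good to about 2 mm. A picture is of the moment at which its call begins: read the wrist's pose just before it. camera_params takes no time and is no camera call.
A pose or a line that the arm cannot do raises ctrl.MotionError and nothing moves.
- ctrl.finish_job(): hands the job in, once; it reports no verdict.
The state is a dict: "t": time; "q": joint angles; "qvel": joint speeds; "tau": joint torques, N m; "eef_pos": TCP position; "eef_rot": TCP orientation; "force": force on the tool from outside, world axes, zero at the start; "wrist_torque": the same for the moment, N m; "grip_width": finger opening in mm.
Only numpy, scipy, OpenCV 4.12 (cv2) and the standard library are available. Lean on these libraries where they do the work, as an engineer would, in place of code of your own. Each camera call takes 0.05 s, during which the arm holds its last target. There are 200 camera calls.

## Working session

There is one attempt and no reset: what is moved stays moved. The work goes in short steps, each a Python script; the robot and the scene stay as the last script left them, time stands still between calls to the robot, and variables do not carry over. Pictures are saved under pics/ and viewed, about 12 in all and at most 16, crops included, and the job is handed in when it is done.

```bash
ls; mkdir -p pics
python3 - <<'E'
from plant import ctrl, sensors, optics
import cv2, numpy as np
for n in ("scene","side","wrist"):
    p,d=optics.grab_frame(n); cv2.imwrite(f"pics/0_{n}.png",p[:,:,::-1]); np.save(f"pics/0_{n}_d.npy",d)
    c=optics.camera_params(n); print(n,{k:np.round(v,3).tolist() for k,v in c.items()})
print(sensors.read_state(), ctrl.tcp_to_tips)
E
```

```text
pics
scene {'mtx': [[500.727, 0.0, 321.924], [0.0, 500.727, 203.92], [0.0, 0.0, 1.0]], 'k1': 0.012, 'R': [[-0.627, 0.779, 0.016], [0.567, 0.471, -0.676], [-0.534, -0.415, -0.736]], 't': [318.617, -237.938, 1640.396]}
side {'mtx': [[383.015, 0.0, 316.073], [0.0, 383.015, 203.18], [0.0, 0.0, 1.0]], 'k1': -0.02, 'R': [[0.814, -0.581, 0.012], [-0.439, -0.628, -0.642], [0.381, 0.517, -0.766]], 't': [-437.28, 296.733, 1036.014]}
wrist {'mtx': [[327.486, 0.0, 318.767], [0.0, 327.486, 199.264], [0.0, 0.0, 1.0]], 'k1': -0.018, 'T_tool_cam': [[-0.001, -0.946, -0.325, 84.255], [1.0, -0.001, 0.0, 0.312], [-0.0, -0.325, 0.946, -153.602], [0.0, 0.0, 0.0, 1.0]]}
{'t': 0.15, 'q': array([-1.50440390e-01,  2.07232710e-01,  1.54260270e+00,  1.44569181e-05,
        1.39348828e+00, -1.50505634e-01]), 'qvel': array([ 0.00027627, -0.0021875 , -0.00433727,  0.00102262,  0.0002123 ,
        0.00052461]), 'tau': array([ 5.23460058e-04, -3.83512866e+01, -2.92037880e+01, -1.78299792e-04,
        6.64118095e-03, -5.65601522e-05]), 'eef_pos': array([5.74414109e+02, 1.16471383e-01, 2.19998674e+02]), 'eef_rot': array([[-6.24485140e-05,  9.99998537e-01, -1.70934975e-03],
       [ 9.99999961e-01,  6.29161207e-05,  2.73505802e-04],
       [ 2.73612948e-04, -1.70933261e-03, -9.99998502e-01]]), 'force': array([-0.11782975, -0.8639418 ,  0.10032653]), 'wrist_torque': array([ 0.0029743 ,  0.03192914, -0.01200143]), 'grip_width': 85.43995224445365} 25.0
```

View pics/0_scene.png

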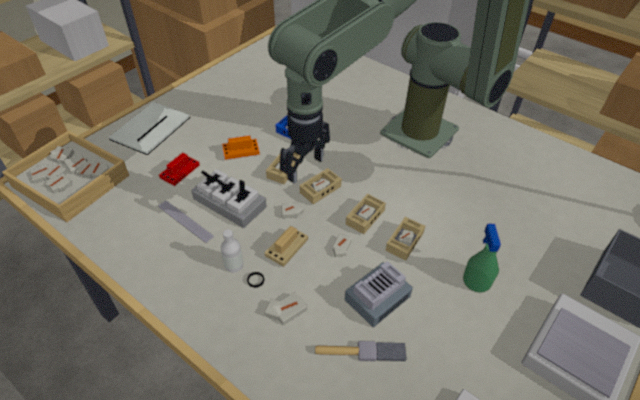

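View pics/0_side.png

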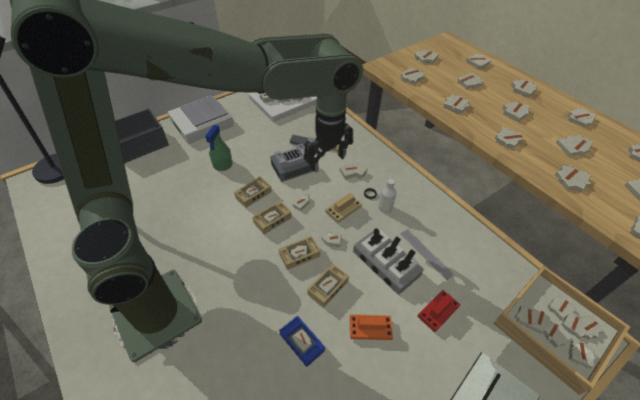

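Scene view: wooden trays at about (285,165), (320,185), (366,212), (405,238), wooden cover (287,245), dryer (378,290), breaker box (229,197). The look-alikes are the orange cover (240,147), red cover (180,168) and blue tray (285,125). In the side view all four trays are wooden and the middle breaker lever looks different.

```bash
cat > h.py <<'E'
from plant import ctrl, sensors, optics
import cv2, numpy as np
from scipy.ndimage import map_coordinates
def cam(name):
    """R,t cam->world, and params"""
    c=optics.camera_params(name)
    if name=="wrist":
        s=sensors.read_state(); T=c["T_tool_cam"]
        R=s["eef_rot"]@T[:3,:3]; t=s["eef_rot"]@T[:3,3]+s["eef_pos"]
    else: R=c["R"].T; t=-R@c["t"]
    return R,t,c
def rays(c,uv):
    d=np.array([c["k1"],0,0,0],float)
    n=cv2.undistortPoints(np.asarray(uv,float).reshape(-1,1,2),c["mtx"],d).reshape(-1,2)
    return np.c_[n,np.ones(len(n))]
def shot(name,save=None):
    """picture and per-pixel world points"""
    R,t,c=cam(name); p,d=optics.grab_frame(name)
    v,u=np.mgrid[:400,:640]; r=rays(c,np.c_[u.ravel(),v.ravel()])
    W=(r*d.reshape(-1,1))@R.T+t; W[d.ravel()==0]=np.nan
    if save: cv2.imwrite(f"pics/{save}.png",p[:,:,::-1]); np.savez(f"pics/{save}.npz",W=W.reshape(400,640,3),R=R,t=t)
    return p,W.reshape(400,640,3)
def down(a):
    """tool down, jaw direction (tool y) at angle a from world x (a=0 as at start)"""
    c,s=np.cos(a),np.sin(a); y=np.array([c,s,0]); z=np.array([0,0,-1.]); return np.c_[np.cross(y,z),y,z]
E
python3 - <<'E'
from h import *
for n,L in (("scene",[(285,165),(320,185),(366,212),(405,238),(287,245),(378,290),(229,197),(240,147),(180,168)]),("side",[(253,190),(271,216),(299,251),(328,286),(345,207),(290,160),(388,260),(301,340)])):
    p,W=shot(n)
    for u,v in L: print(n,(u,v),np.round(np.nanmedian(W[v-2:v+3,u-2:u+3].reshape(-1,3),0)))
E
```

```text
scene (285, 165) [645.   4. 314.]
scene (320, 185) [427. -72.  35.]
scene (366, 212) [427.  87.  35.]
scene (405, 238) [437. 217.  34.]
scene (287, 245) [648.  -2.  36.]
scene (378, 290) [631. 261.  68.]
scene (229, 197) [ 636. -224.   54.]
scene (240, 147) [ 454. -364.   31.]
scene (180, 168) [ 630. -433.   30.]
side (253, 190) [427. 209.  33.]
side (271, 216) [419.  80.  33.]
side (299, 251) [418. -80.  34.]
side (328, 286) [ 420. -219.   33.]
side (345, 207) [633. -26.  36.]
side (290, 160) [592. 233.  64.]
side (388, 260) [ 598. -264.   61.]
side (301, 340) [ 275. -302.   34.]
```

Run:
```python
from h import *
ims=[]
for i,y in enumerate((-170,50,270)):
    ctrl.move_ptp([525,y,320],down(0)); p,W=shot("wrist",f"w{i}"); ims.append(p)
print(sensors.read_state()["t"])
o=np.vstack([cv2.resize(x,(480,300)) for x in ims[:2]]);cv2.imwrite("pics/ov.png",o[:,:,::-1])
```

```text
2.9917
```

View pics/w0.png

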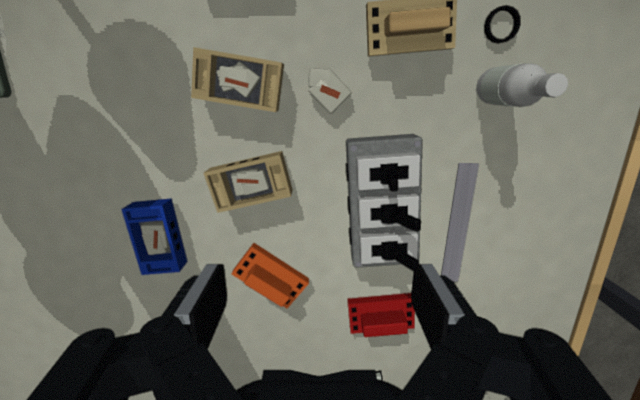

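View pics/w2.png

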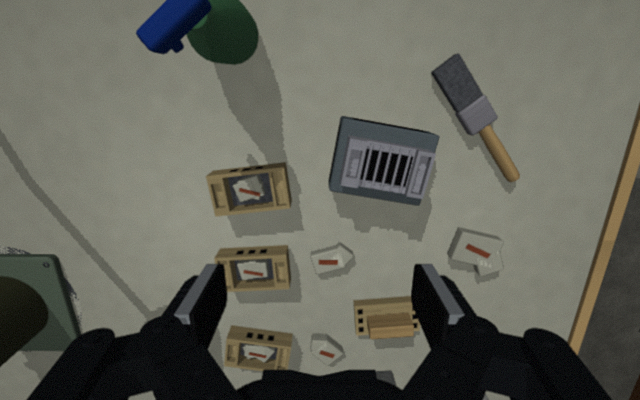

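The tripped lever is the +y breaker at (390,172) in w0; the other two lean +x. The dryer's wider pocket seems to be at the right (425,178) in w2. Next are close looks at all six objects, rectified on their top planes.

```bash
cat >> h.py <<'E'
def look(x,y,z=160,a=0,save=None):
    ctrl.move_ptp([x,y,z],down(a)); ctrl.hold(.15)
    R,t,c=cam("wrist"); p,W=shot("wrist",save); return p,W,R,t,c
def ortho(p,R,t,c,x,y,zp,ang=0,half=80,s=2):
    n=2*half*s; j,i=np.meshgrid(np.arange(n),np.arange(n)); lx=(j-n/2)/s; ly=-(i-n/2)/s
    X=np.stack([x+lx*np.cos(ang)-ly*np.sin(ang),y+lx*np.sin(ang)+ly*np.cos(ang),0*lx+zp],-1).reshape(-1,3)
    rv=cv2.Rodrigues(R.T)[0]; uv=cv2.projectPoints(X,rv,-R.T@t,c["mtx"],np.array([c["k1"],0,0,0]))[0].reshape(n,n,2).astype(np.float32)
    return cv2.remap(p,uv[...,0],uv[...,1],cv2.INTER_LINEAR)
def rect(W,R,t,c,x,y,zp,tol=5,rad=80):
    """largest blob of pixels at height zp near x,y -> centre, angle of long side, size"""
    m=(np.abs(W[...,2]-zp)<tol)&(np.hypot(W[...,0]-x,W[...,1]-y)<rad)
    m=cv2.morphologyEx(m.astype(np.uint8),cv2.MORPH_OPEN,np.ones((2,2)))
    cs,_=cv2.findContours(m,cv2.RETR_EXTERNAL,cv2.CHAIN_APPROX_NONE)
    k=max(cs,key=lambda q:cv2.contourArea(cv2.convexHull(q))).reshape(-1,2)
    r=rays(c,k)@R.T; P=t+r*((zp-t[2])/r[:,2])[:,None]
    (cx,cy),(w,h),a=cv2.minAreaRect(P[:,:2].astype(np.float32)); a=np.radians(a)
    if w<h: a+=np.pi/2; w,h=h,w
    a=(a+np.pi/2)%np.pi-np.pi/2
    return cx,cy,a,w,h
E
python3 - <<'E'
from h import *
O={"dryer":(615,245,74),"t1":(428,212,40),"t2":(424,84,40),"t3":(424,-76,40),"t4":(420,-219,40),"cover":(640,-14,58)}
tiles=[]
for k,(x,y,z) in O.items():
    p,W,R,t,c=look(x,y,200,0,"n_"+k)
    r=rect(W,R,t,c,x,y,z,tol=6 if k!='cover' else 8); print(k,np.round(r,3))
    zz=24 if k=="cover" else z
    tiles.append(cv2.resize(ortho(p,R,t,c,r[0],r[1],zz,r[2]),(260,260)))
    if k=="cover": print("slab",np.round(rect(W,R,t,c,x,y,24,tol=6),3))
print(sensors.read_state()["t"])
cv2.imwrite("pics/tiles.png",np.vstack([np.hstack(tiles[:3]),np.hstack(tiles[3:])])[:,:,::-1])
E
```

```text
dryer [569.972 261.506   1.398  61.289  22.635]
t1 [4.28440e+02 2.13429e+02 1.14000e-01 1.08394e+02 6.14280e+01]
t2 [4.24543e+02 8.36370e+01 5.30000e-02 1.07687e+02 6.14420e+01]
t3 [ 4.21664e+02 -7.69650e+01 -1.66000e-01  1.08454e+02  6.15560e+01]
t4 [ 4.27082e+02 -2.12156e+02  2.27000e-01  1.08382e+02  6.13940e+01]
cover [ 6.40033e+02 -1.13890e+01  8.20000e-02  6.94120e+01  2.32160e+01]
slab [ 6.40105e+02 -1.24700e+01  8.50000e-02  1.08353e+02  6.13110e+01]
8.6667
```

View pics/tiles.png

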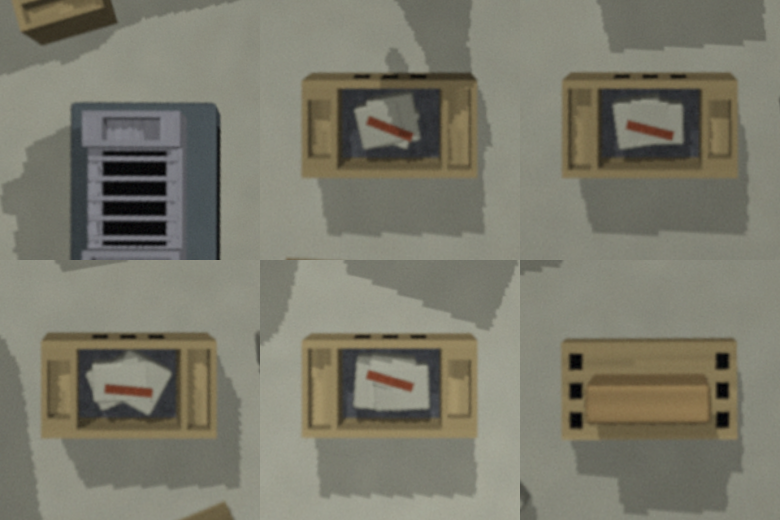

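Run:
```python
from h import *
p,W,R,t,c=look(628,-225,260,0,"n_box")
print("box",np.round(rect(W,R,t,c,628,-225,40,tol=4,rad=140),3))
m=((p.max(2)<45)&(W[...,2]>75)&(W[...,2]<125)&(np.hypot(W[...,0]-628,W[...,1]+225)<130)).astype(np.uint8)
n,l,s,ce=cv2.connectedComponentsWithStats(m)
for i in range(1,n):
    if s[i,4]>60:
        q=W[l==i]; hi=q[q[:,2]>np.nanpercentile(q[:,2],70)]; print("lever",s[i],np.round(np.nanmedian(q,0)),"top",np.round(np.nanmedian(hi,0)),np.round(np.nanmax(q[:,2])))
o1=ortho(p,R,t,c,628,-225,62,0,half=150,s=1.3)
p,W,R,t,c=look(605,245,230,0,"n_dryer2")
m=(np.abs(W[...,2]-74)<4)&(np.hypot(W[...,0]-605,W[...,1]-245)<110)
m=cv2.morphologyEx(m.astype(np.uint8),cv2.MORPH_CLOSE,np.ones((9,9)));
k=max(cv2.findContours(m,0,1)[0],key=cv2.contourArea).reshape(-1,2)
r=rays(c,k)@R.T; P=t+r*((74-t[2])/r[:,2])[:,None]; e=cv2.minAreaRect(P[:,:2].astype(np.float32)); print("dryer",e)
(cx,cy),(w,h),a=e; a=np.radians(a if w>h else a-90)
o2=ortho(p,R,t,c,cx,cy,74,a,half=80,s=390/160)
cv2.imwrite("pics/bd.png",np.hstack([o1[:390,:390],o2[:390,:390]])[:,:,::-1])
```

```text
box [ 620.006 -244.95    -1.496  189.296   99.315]
lever [293 132  17  23 292] [ 612. -187.  116.] top [ 610. -189.  117.] 119.0
lever [311 183  29  24 435] [ 634. -241.  100.] top [ 642. -242.  111.] 114.0
lever [314 230  27  27 403] [ 638. -294.  100.] top [ 646. -296.  111.] 114.0Traceback (most recent call last):
  File "<stdin>", line 9, in <module>
  File "h.py", line 32, in ortho
    rv=cv2.Rodrigues(R.T)[0]; uv=cv2.projectPoints(X,rv,-R.T@t,c["mtx"],np.array([c["k1"],0,0,0]))[0].reshape(n,n,2).astype(np.float32)
                                 ~~~~~~~~~~~~~~~~~~~~~~~~~~~~~~~~~~~~~~~~~~~~~~~~~~~~~~~~~~~~~~~~~~~~~~~~~~~~^^^^^^^
TypeError: 'float' object cannot be interpreted as an integer
```

```bash
cat >> h.py <<'E'
def dryer(x=605,y=245,z=230,zp=74):
    p,W,R,t,c=look(x,y,z)
    m=(np.abs(W[...,2]-zp)<4)&(np.hypot(W[...,0]-x,W[...,1]-y)<110)
    m=cv2.morphologyEx(m.astype(np.uint8),cv2.MORPH_CLOSE,np.ones((9,9)))
    k=max(cv2.findContours(m,0,1)[0],key=cv2.contourArea).reshape(-1,2)
    r=rays(c,k)@R.T; P=t+r*((zp-t[2])/r[:,2])[:,None]
    (cx,cy),(w,h),a=cv2.minAreaRect(P[:,:2].astype(np.float32))
    a=np.radians(a if w>h else a-90); return (cx,cy,a,w,h),ortho(p,R,t,c,cx,cy,zp,a,half=80,s=2)
E
python3 - <<'E'
from h import *
r,o=dryer(); print(np.round(r,3))
# oblique look at the cover's -x end
x,y,a=640,-12,.083
ph=np.radians(50); f=np.array([np.cos(a),np.sin(a),0]); up=np.array([0,0,1.])
zt=np.cos(ph)*f-np.sin(ph)*up; xt=-np.sin(ph)*f-np.cos(ph)*up; Rm=np.c_[xt,np.cross(zt,xt),zt]
T=optics.camera_params("wrist")["T_tool_cam"]
for d,hgt in ((230,140),(260,160),(200,150),(280,190)):
    campos=np.array([x,y,12])-f*(54+d)+up*hgt; pos=campos-Rm@T[:3,3]
    q=ctrl.solve_ik(pos,Rm); print(d,hgt,np.round(pos),None if q is None else np.round(q,2))
    if q is not None:
        ctrl.move_ptp(pos,Rm); ctrl.hold(.15); p,W=shot("wrist","lowcover")
        v=p[80:320,160:480]; cv2.imwrite("pics/lc.png",np.hstack([cv2.resize(v,(480,360)),cv2.resize(o,(320,360))])[:,:,::-1]); break
print(sensors.read_state()["t"])
E
```

```text
[569.029 262.278   1.396  60.909  22.23 ]
230 140 [520. -22.  88.] None
260 160 [490. -25. 108.] [-0.46 -0.17  2.37  0.86  0.45 -2.8 ]
14.4583
```

View pics/lc.png

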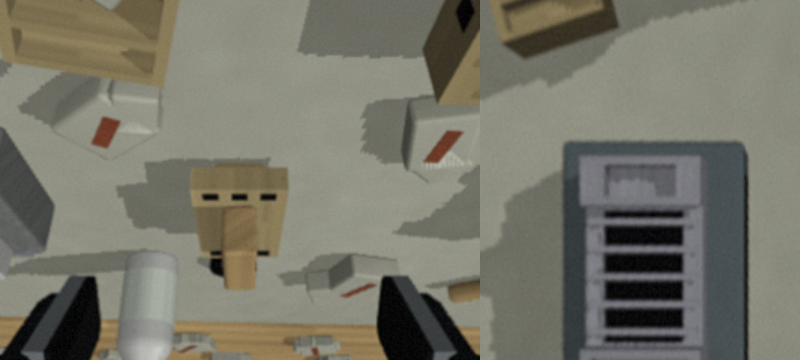

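Run:
```python
from h import *
# dryer from all blobs at z=74
for (x,y) in ((612,254),(600,235)):
    p,W,R,t,c=look(x,y,230)
    m=((np.abs(W[...,2]-74)<4)&(np.hypot(W[...,0]-612,W[...,1]-254)<72)).astype(np.uint8)
    n,l,s,_=cv2.connectedComponentsWithStats(m); m=np.isin(l,[i for i in range(1,n) if s[i,4]>40])
    v,u=np.nonzero(m); r=rays(c,np.c_[u,v])@R.T; P=t+r*((74-t[2])/r[:,2])[:,None]
    print(cv2.minAreaRect(P[:,:2].astype(np.float32)))
o=ortho(p,R,t,c,612,254,74,-.175,half=80,s=2)
q=cv2.imread("pics/lowcover.png")[::-1,::-1]
q=q[:,:]  # rotated 180
cv2.imwrite("pics/lc2.png",np.hstack([cv2.resize(q[200:300,250:400],(480,320),interpolation=cv2.INTER_CUBIC),o[:,:,::-1]]))
```

```text
((611.3342895507812, 254.73318481445312), (61.086517333984375, 108.27700805664062), 79.86978912353516)
((611.3334350585938, 254.69174194335938), (60.60002136230469, 108.25608825683594), 79.94239807128906)
```

View pics/lc2.png

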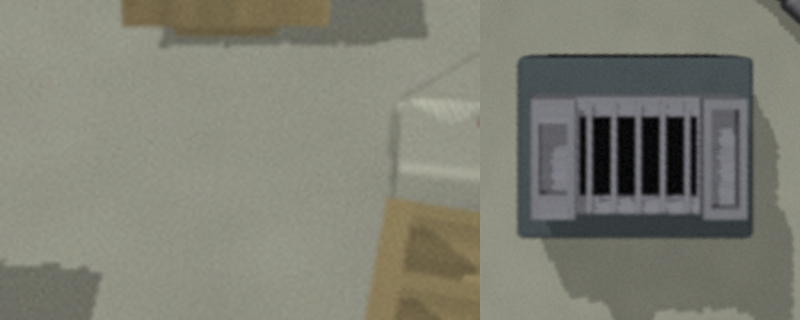

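Zoom confirms it: the cover's robot-side (-x) end has the narrow lug (105 of 208 px, about 30 mm), and the dryer's narrow pocket is at -x, wide at +x. Now the lever goes off.

```bash
cat >> h.py <<'E'
BA=.075; BX=np.array([np.cos(BA),np.sin(BA),0]); PA=np.array([615.9,-190.1,0])
def P3(dx,z): return PA+BX*dx+[0,0,z]
def levers():
    p,W,R,t,c=look(628,-225,260)
    m=((p.max(2)<45)&(W[...,2]>75)&(W[...,2]<125)&(np.hypot(W[...,0]-628,W[...,1]+225)<130)).astype(np.uint8)
    n,l,s,ce=cv2.connectedComponentsWithStats(m)
    for i in range(1,n):
        if s[i,4]>60:
            q=W[l==i]; hi=q[q[:,2]>np.nanpercentile(q[:,2],70)]
            print("lever top",np.round(np.nanmedian(hi,0)),"local x",np.round((np.nanmedian(hi,0)-PA)@BX+0,1))
    return p
E
python3 - <<'E'
from h import *
ctrl.gripper_to(0,30)
ctrl.move_ptp(P3(50,220),down(BA)); ctrl.move_l(P3(50,118),vel=150)
hit=ctrl.move_l(P3(-15,118),vel=40,threshold=14)
s=sensors.read_state(); print(hit,(s["eef_pos"]-PA)@BX,s["force"])
ctrl.move_l(P3(30,118),vel=100); ctrl.move_l(P3(30,230))
ctrl.gripper_to(85); levers(); print(sensors.read_state()["t"])
E
```

```text
False -14.799580560286055 [ 0.15501601 -0.16503435 -0.53008324]
lever top [ 610. -190.  117.] local x -5.7
lever top [ 643. -242.  111.] local x 22.7
lever top [ 645. -296.  112.] local x 21.6
25.45
```

Run:
```python
from h import *
ctrl.move_ptp(P3(50,230),down(BA)); r=ctrl.gripper_to(0,30); s=sensors.read_state(); print(r,s["grip_width"])
ctrl.move_l(P3(50,118),vel=150); s=sensors.read_state(); print(s["eef_pos"],s["grip_width"])
p,W=shot("side"); q=p[200:320,320:480]; p2,_=shot("wrist")
cv2.imwrite("pics/lev.png",np.hstack([cv2.resize(q,(400,300)),cv2.resize(p2,(400,300))])[:,:,::-1])
```

```text
False 0.10237565813579358
[ 666.67586788 -186.68687824  119.25514037] 0.12996503093960046
```

View pics/lev.png

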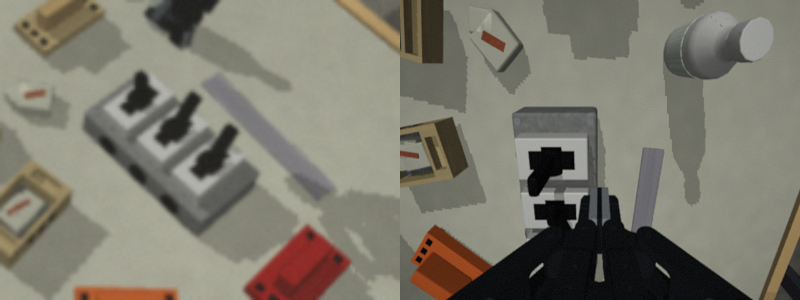

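Run:
```python
from h import *
for dx in (30,20,12,6,0,-6,-12,-18,-22):
    ctrl.move_l(P3(dx,118),vel=60); s=sensors.read_state(); print(dx,np.round((s["eef_pos"]-PA)@BX,1),np.round(s["force"],1),np.round(s["wrist_torque"],2))
    if abs(s["force"]@BX)>14: break
p,W=shot("side"); q=p[200:320,320:480]; p2,_=shot("wrist")
cv2.imwrite("pics/lev2.png",np.hstack([cv2.resize(q,(400,300)),cv2.resize(p2,(400,300))])[:,:,::-1])
```

```text
30 29.9 [-0.5  0.8  0.4] [-0.01  0.02 -0.03]
20 19.8 [-0.7  0.1  0.3] [-0.02 -0.03 -0.01]
12 11.7 [ 0.1 -0.  -0.5] [ 0.02 -0.06  0.02]
6 5.7 [-0.   0.1 -0.3] [ 0.06 -0.    0.05]
0 -0.4 [0.6 0.4 0.7] [-0.01 -0.02 -0.01]
-6 -6.4 [ 0.2 -0.4 -0.1] [0.02 0.04 0.  ]
-12 -12.4 [ 0.3  0.  -0.1] [-0.01  0.   -0.05]
-18 -18.4 [-0.5  0.2  0.2] [-0.    0.02 -0.08]
-22 -22.2 [-0.8 -0.1 -0.1] [-0.03  0.02 -0.01]
```

View pics/lev2.png

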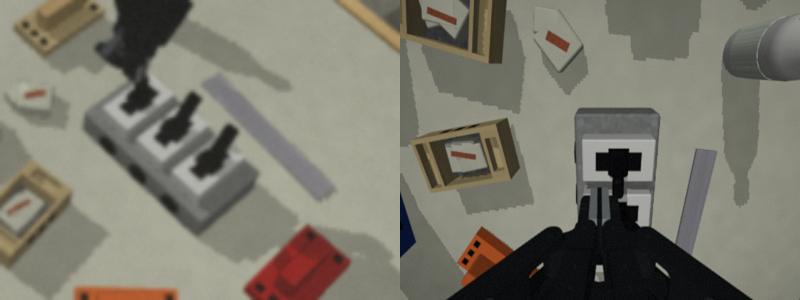

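Run:
```python
from h import *
p,W=shot("wrist")
print(sensors.read_state()["eef_pos"])
for n,(u,v) in dict(fl=(308,262),fr=(319,262),f2=(315,275),lev=(347,250),lev2=(347,265),lt=(347,272)).items():
    print(n,p[v,u],np.round(np.nanmedian(W[v-1:v+2,u-1:u+2].reshape(-1,3),0)))
p,W=shot("side")
m=(W[...,2]>75)&(W[...,2]<115)&(np.hypot(W[...,0]-595,W[...,1]+191)<35)&(p.max(2)<70)
q=W[m]
for z in range(75,125,8):
    k=q[(q[:,2]>z)&(q[:,2]<=z+8)]
    if len(k): print(z,len(k),np.round(k.min(0)),np.round(k.max(0)))
```

```text
[ 594.03672304 -191.75124946  118.01757886]
fl [84 89 91] [ 589. -181.  144.]
fr [9 5 8] [ 594. -180.  145.]
f2 [50 52 54] [ 592. -180.  155.]
lev [15 14 13] [ 609. -188.  117.]
lev2 [16 16 18] [ 607. -183.  140.]
lt [18 20 24] [ 606. -184.  146.]
75 7 [ 606. -200.   77.] [ 613. -190.   83.]
83 8 [ 606. -200.   83.] [ 612. -188.   90.]
91 9 [ 606. -200.   91.] [ 615. -188.   98.]
99 5 [ 606. -202.  101.] [ 611. -195.  106.]
107 5 [ 605. -202.  107.] [ 607. -195.  114.]
```

Run:
```python
from h import *
p,W=shot("wrist"); R,t,c=cam("wrist")
for v in range(236,300,4): print(v,[ (p[v,u].tolist(),np.round(W[v,u]).tolist()) for u in (309,320,347)])
e=sensors.read_state()
# where should tips project?
T=c["T_tool_cam"]; Ti=np.linalg.inv(T)
for zt in (0,25):
    X=np.array([[11,0,zt,1],[-11,0,zt,1]])@Ti.T; print(zt,cv2.projectPoints(X[:,:3],np.zeros(3),np.zeros(3),c["mtx"],np.array([c["k1"],0,0,0]))[0].reshape(-1,2))
```

```text
236 [([162, 164, 158], [589.0, -207.0, 63.0]), ([165, 167, 164], [596.0, -206.0, 63.0]), ([18, 19, 19], [609.0, -182.0, 112.0])]
240 [([159, 160, 155], [589.0, -210.0, 63.0]), ([157, 159, 156], [597.0, -210.0, 62.0]), ([16, 16, 17], [609.0, -182.0, 116.0])]
244 [([75, 77, 75], [589.0, -224.0, 42.0]), ([74, 75, 72], [598.0, -224.0, 41.0]), ([10, 7, 13], [609.0, -184.0, 118.0])]
248 [([74, 76, 73], [589.0, -226.0, 45.0]), ([71, 69, 69], [598.0, -225.0, 45.0]), ([9, 5, 7], [609.0, -186.0, 118.0])]
252 [([86, 90, 92], [589.0, -180.0, 136.0]), ([7, 6, 5], [594.0, -180.0, 135.0]), ([9, 9, 12], [609.0, -189.0, 117.0])]
256 [([90, 92, 94], [589.0, -181.0, 139.0]), ([15, 18, 15], [594.0, -180.0, 140.0]), ([14, 11, 12], [609.0, -191.0, 117.0])]
260 [([84, 89, 90], [589.0, -181.0, 142.0]), ([6, 6, 8], [594.0, -180.0, 143.0]), ([7, 10, 8], [610.0, -194.0, 117.0])]
264 [([86, 92, 91], [589.0, -181.0, 146.0]), ([14, 19, 19], [594.0, -181.0, 146.0]), ([13, 14, 14], [610.0, -196.0, 117.0])]
268 [([83, 86, 88], [589.0, -181.0, 149.0]), ([6, 4, 6], [594.0, -180.0, 150.0]), ([7, 7, 9], [607.0, -184.0, 
[... 445 characters left out ...]
181.0, 161.0]), ([13, 19, 18], [605.0, -184.0, 155.0])]
288 [([81, 86, 90], [590.0, -181.0, 164.0]), ([17, 17, 19], [594.0, -180.0, 164.0]), ([13, 8, 12], [605.0, -184.0, 158.0])]
292 [([107, 115, 115], [590.0, -180.0, 167.0]), ([21, 17, 20], [594.0, -181.0, 166.0]), ([16, 19, 19], [605.0, -183.0, 161.0])]
296 [([14, 18, 20], [590.0, -180.0, 170.0]), ([17, 18, 19], [594.0, -182.0, 167.0]), ([18, 21, 20], [603.0, -178.0, 172.0])]Traceback (most recent call last):
  File "<stdin>", line 8, in <module>
cv2.error: OpenCV(4.12.0) /io/opencv/modules/calib3d/src/calibration_base.cpp:1490: error: (-215:Assertion failed) npoints >= 0 && (depth == CV_32F || depth == CV_64F) in function 'projectPoints'
```

Run:
```python
from h import *
ctrl.move_l(P3(-22,200)); ctrl.move_ptp([515,-218,150],down(0))
p,W=shot("wrist")
k=(np.hypot(W[...,0]-515,W[...,1]+218)<30)&(W[...,2]<60); print("table there",np.nanpercentile(W[k][:,2],[2,50,98]))
ctrl.move_l([515,-218,50],vel=100)
hit=ctrl.move_l([515,-218,-22],vel=15,threshold=6); s=sensors.read_state(); print(hit,s["eef_pos"],s["force"])
ctrl.move_l([515,-218,60],vel=100); print(sensors.read_state()["t"])
```

```text
table there [-0.76293939  0.71300321  2.05170213]
True [ 515.02671608 -218.02296527  -10.29520679] [-0.32270695  0.11841233  3.45565902]
37.1083
```

The touch test shows the closed fingertips sit about 10 mm behind the reported TCP, not 25 mm ahead. The wrist depth agrees (tips at z 134 with the TCP at 118), so my first pushes passed above the lever. I'm correcting for that.

Run:
```python
from h import *
ctrl.move_l([515,-218,200],vel=200)
ctrl.move_ptp(P3(50,200),down(BA)); ctrl.move_l(P3(50,84),vel=150)
hit=ctrl.move_l(P3(-15,84),vel=40,threshold=14)
s=sensors.read_state(); print(hit,(s["eef_pos"]-PA)@BX,np.round(s["force"],1))
ctrl.move_l(P3(40,84),vel=100); ctrl.move_l(P3(40,230))
ctrl.gripper_to(85); levers(); print(sensors.read_state()["t"])
```

```text
True -6.1454685298061165 [ 1.7 -0.2  3.4]
lever top [ 591. -190.  111.] local x -24.4
lever top [ 643. -242.  111.] local x 22.9
lever top [ 646. -296.  112.] local x 21.6
43.9917
```

Lever a is now off (tip local x -24, against +22 and +23 for the ON levers). Next I estimate the wrist camera's offset with two opposite looks, then re-measure the dryer from straight above.

```bash
cat >> h.py <<'E'
def above(x,y,zp,a=0,h=190,rad=75,tol=4):
    """look with the camera straight above (x,y); rect of everything at height zp"""
    D=down(a); pos=np.array([x,y,0])-84*D[:,0]; p,W,R,t,c=look(pos[0],pos[1],zp+h-20,a)
    m=((np.abs(W[...,2]-zp)<tol)&(np.hypot(W[...,0]-x,W[...,1]-y)<rad)).astype(np.uint8)
    n,l,s,_=cv2.connectedComponentsWithStats(m); m=np.isin(l,[i for i in range(1,n) if s[i,4]>60])
    v,u=np.nonzero(m); r=rays(c,np.c_[u,v])@R.T; P=t+r*((zp-t[2])/r[:,2])[:,None]
    (cx,cy),(w,h_),b=cv2.minAreaRect(P[:,:2].astype(np.float32)); b=np.radians(b)
    if w<h_: b+=np.pi/2; w,h_=h_,w
    return np.array([cx,cy,(b+np.pi/2)%np.pi-np.pi/2,w,h_]),(p,W,R,t,c)
E
python3 - <<'E'
from h import *
for a in (np.pi/2,-np.pi/2,0): print(a,np.round(above(424,84,40,a)[0],3), np.round(sensors.read_state()["q"][[0,5]],2))
for a in (np.pi/2,0): print("dryer",np.round(above(611.5,254.5,74,a)[0],3), np.round(sensors.read_state()["q"][[0,5]],2))
print(sensors.read_state()["t"])
E
```

```text
1.5707963267948966 [4.24420e+02 8.42800e+01 5.40000e-02 1.08137e+02 6.03170e+01] [-0.01 -1.57]
-1.5707963267948966 [4.24029e+02 8.46980e+01 5.50000e-02 1.08196e+02 6.03170e+01] [-0.01  1.56]
0 [4.23787e+02 8.45960e+01 5.30000e-02 1.08135e+02 6.05160e+01] [-0.2 -0.2]
dryer [ 6.11824e+02  2.54331e+02 -1.78000e-01  1.08143e+02  6.02410e+01] [ 0.23 -1.34]
dryer [ 6.11273e+02  2.54797e+02 -1.77000e-01  1.08469e+02  6.04730e+01] [0.14 0.14]
53.1833
```

```bash
cat >> h.py <<'E'
DR=np.array([611.7,254.5]); DA=-.178; ZG=-7.   # TCP z over the held part's origin
def inhand(ztop=-47,half=54):
    """end edge of held part in tool frame: shift along tool x, yaw, height"""
    s=sensors.read_state(); p,W=shot("wrist"); L=((W-s["eef_pos"])@s["eef_rot"]).reshape(-1,3)
    k=(np.abs(L[:,2]-ztop)<7)&(np.abs(L[:,1])<34)&(L[:,0]>20)&(L[:,0]<80); L=L[k]
    if len(L)<100: return None
    b=[(y,np.percentile(L[np.abs(L[:,1]-y)<3,0],97)) for y in range(-24,25,4) if (np.abs(L[:,1]-y)<3).sum()>8]
    f=np.polyfit(*np.array(b).T,1) if len(b)>3 else (np.nan,np.nan)
    return dict(dx=round(f[1]-half,1),yaw=round(f[0],3),z=round(np.median(L[:,2])-ztop,1),y=np.round(np.percentile(L[:,1],[1,99]),1),n=len(L))
def pick(x,y,th,flip=False,zp=40,zg=ZG,open_=74):
    """flip: wide end at -angle. returns tool yaw at the seat"""
    r,_=above(x,y,zp); print("seen",np.round(r,3)); x,y,th=r[:3]
    a=th+np.pi/2; ctrl.gripper_to(open_,50)
    ctrl.move_ptp([x,y,150],down(a)); ctrl.move_l([x,y,50],vel=200)
    if ctrl.move_l([x,y,zg],vel=80,threshold=12): print("TOUCH on the way down",sensors.read_state()["eef_pos"])
    ctrl.gripper_to(0,50); print("width",round(sensors.read_state()["grip_width"],1))
    ctrl.move_l([x,y,230],vel=150); ctrl.hold(.2)
    print("width",round(sensors.read_state()["grip_width"],1),"hand",inhand())
    return DA-np.pi/2 if flip else DA+np.pi/2
E
python3 - <<'E'
from h import *
a=pick(428,213,.114)
ctrl.move_ptp([DR[0],DR[1],230],down(a)); ctrl.hold(.2); print(inhand(),sensors.read_state()["t"],sensors.read_state()["grip_width"])
p,_=shot("wrist"); q,_=shot("side")
cv2.imwrite("pics/h1.png",np.hstack([cv2.resize(p,(480,300)),cv2.resize(q[60:260,200:400],(300,300))])[:,:,::-1])
E
```

```text
seen [4.27699e+02 2.14358e+02 1.15000e-01 1.08455e+02 6.05500e+01]
width 59.5
width 59.1 hand {'dx': np.float64(0.6), 'yaw': np.float64(-0.0), 'z': np.float64(0.4), 'y': array([-29.4,  30. ]), 'n': 9200}
{'dx': np.float64(0.7), 'yaw': np.float64(-0.002), 'z': np.float64(0.4), 'y': array([-29.3,  30.1]), 'n': 9177} 60.575 59.30335665324096
```

View pics/h1.png

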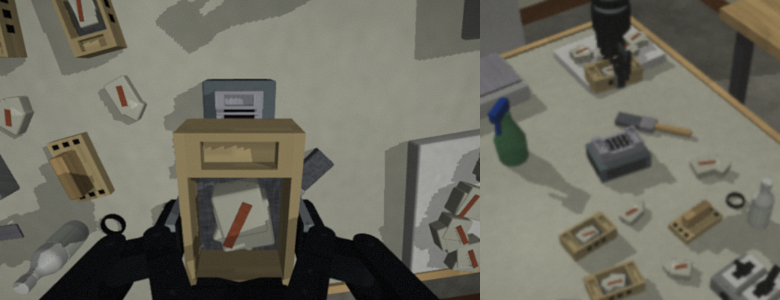

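The tray is held squarely, with its narrow pocket facing the camera (towards -x), as the dryer needs. Placing it now.

```bash
cat >> h.py <<'E'
def place(level,a,zg=ZG,rel=74,zp=None):
    z=66+32*level+zg; x,y=DR
    ctrl.move_ptp([x,y,max(z+40,150)],down(a)); ctrl.hold(.2); print("hover",inhand() if zg==ZG else "",round(sensors.read_state()["grip_width"],1))
    ctrl.move_l([x,y,z+14],vel=100)
    d=[(0,0)]+[(r*np.cos(t),r*np.sin(t)) for r in (1.5,2.5) for t in np.arange(0,6.2,np.pi/4)]
    ok=False
    for i,(dx,dy) in enumerate(d):
        if i: ctrl.move_l([x+dx,y+dy,z+11],vel=60)
        hit=ctrl.move_l([x+dx,y+dy,z-1.5],vel=20,threshold=8); e=sensors.read_state()
        print("down",i,hit,"dz",round(e["eef_pos"][2]-z,1),np.round(e["force"],1))
        if e["eef_pos"][2]-z<3.5: ok=True; break
    if not ok: return False
    ctrl.gripper_to(rel); ctrl.hold(.2); e=sensors.read_state()["eef_pos"]; ctrl.move_l([e[0],e[1],z+60],vel=120)
    r,im=above(*DR,(zp or 74+32*(level+1))); p,W,R,t,c=im
    k=(np.hypot(W[...,0]-DR[0],W[...,1]-DR[1])<70)&(W[...,2]>50); print("after",np.round(r,3),"exp",*DR,DA,"top z p50-99",np.round(np.nanpercentile(W[k][:,2],[50,90,99]),1),"t",sensors.read_state()["t"])
    cv2.imwrite(f"pics/pl{level}.png",ortho(p,R,t,c,*DR,74+32*(level+1),DA)[:,:,::-1])
    return True
E
python3 - <<'E'
from h import *
place(0,DA+np.pi/2)
E
```

```text
hover {'dx': np.float64(0.8), 'yaw': np.float64(-0.001), 'z': np.float64(0.5), 'y': array([-29.3,  30.1]), 'n': 9198} 59.6
down 0 True dz 1.0 [0.7 0.2 3.9]
after [ 6.10696e+02  2.55028e+02 -1.81000e-01  1.08488e+02  6.05140e+01] exp 611.7 254.5 -0.178 top z p50-99 [100.3 368.1 373. ] t 65.4
```

```bash
cat >> h.py <<'E'
def rimz(zexp,c0=None,ang=DA,im=None):
    """median height at rim spots (long-side rims and end strips), local frame"""
    x,y=c0 if c0 is not None else DR
    if im is None: _,im=above(x,y,zexp)
    W=im[1]; d=W[...,:2]-[x,y]; lx=d[...,0]*np.cos(ang)+d[...,1]*np.sin(ang); ly=-d[...,0]*np.sin(ang)+d[...,1]*np.cos(ang)
    o={}
    for n,(X,Y) in dict(pp=(20,28),pm=(20,-28),mp=(-20,28),mm=(-20,-28),endp=(52,0),endm=(-52,0)).items():
        k=(np.abs(lx-X)<(8 if abs(X)<40 else 1.3))&(np.abs(ly-Y)<(1.5 if Y else 15)); o[n]=round(float(np.nanmedian(W[k][:,2])),1) if k.sum()>3 else None
    return o
E
python3 - <<'E'
from h import *
print(rimz(106,(610.8,255)))
print("t2",np.round(above(424,84,40)[0],3))
E
```

```text
{'pp': 106.5, 'pm': 106.8, 'mp': 106.5, 'mm': 106.7, 'endp': 106.6, 'endm': 106.6}
t2 [4.23801e+02 8.45800e+01 5.30000e-02 1.08175e+02 6.05330e+01]
```

View pics/pl0.png

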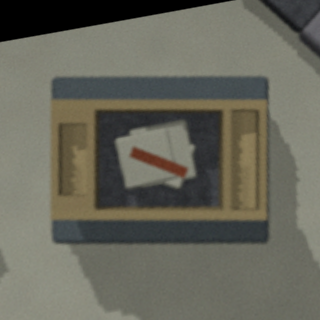

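```bash
python3 - <<'E'
import re
s=open("h.py").read()
s=s.replace('''ctrl.hold(.2); print("hover",inhand() if zg==ZG else "",round(sensors.read_state()["grip_width"],1))
''','''ctrl.hold(.2); h=inhand() if zg==ZG else None; print("hover",h,round(sensors.read_state()["grip_width"],1))
    if zg==ZG:
        if h is None or abs(h["z"]-.4)>2 or abs(h["yaw"])>.03 or abs(h["dx"])>8: print("ODD HOLD"); return False
        x,y=np.array([x,y])-h["dx"]*down(a)[:2,0]
''').replace("DR=np.array([611.7,254.5])","DR=np.array([611.3,254.7])")
open("h.py","w").write(s)
E
python3 - <<'E'
from h import *
a=pick(422,-77,-.166)
if place(1,a): print(rimz(138))
E
```

```text
seen [ 4.04712e+02 -5.00010e+01 -2.06000e-01  1.05033e+02  6.00640e+01]
width 59.1
width 59.7 hand {'dx': np.float64(2.2), 'yaw': np.float64(0.004), 'z': np.float64(0.4), 'y': array([-29.5,  29.9]), 'n': 9771}
hover {'dx': np.float64(2.2), 'yaw': np.float64(0.004), 'z': np.float64(0.5), 'y': array([-29.5,  29.9]), 'n': 9685} 59.2
down 0 True dz 0.9 [-0.4  1.7  4.3]
after [ 6.10986e+02  2.55158e+02 -1.77000e-01  1.08538e+02  6.05500e+01] exp 611.3 254.7 -0.178 top z p50-99 [132.3 400.1 405. ] t 78.4083
{'pp': 138.6, 'pm': 138.6, 'mp': 138.4, 'mm': 138.5, 'endp': 138.6, 'endm': 138.4}
```

Run:
```python
from h import *
a=pick(424,84,.054,flip=True)
ok=place(2,a)
if ok: print(rimz(170))
```

```text
seen [4.23893e+02 8.45640e+01 5.30000e-02 1.08326e+02 6.05110e+01]
width 59.4
width 59.2 hand {'dx': np.float64(0.4), 'yaw': np.float64(0.0), 'z': np.float64(0.5), 'y': array([-29.5,  30. ]), 'n': 8253}
hover {'dx': np.float64(1.1), 'yaw': np.float64(0.001), 'z': np.float64(0.6), 'y': array([-30.3,  29.1]), 'n': 8303} 59.3
down 0 True dz 0.9 [0.7 0.5 4.3]
after [ 6.11173e+02  2.55142e+02 -1.79000e-01  1.08514e+02  6.05140e+01] exp 611.3 254.7 -0.178 top z p50-99 [164.4 432.6 437.9] t 92.7333
{'pp': 170.5, 'pm': 170.5, 'mp': 170.5, 'mm': 170.6, 'endp': 170.6, 'endm': 170.4}
```

Run:
```python
from h import *
p,_=shot("scene"); q,_=shot("side")
cv2.imwrite("pics/s2.png",np.hstack([cv2.resize(p[100:340,150:470],(400,300)),cv2.resize(q[100:340,200:520],(400,300))])[:,:,::-1])
```

```text
(no output)
```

View pics/s2.png

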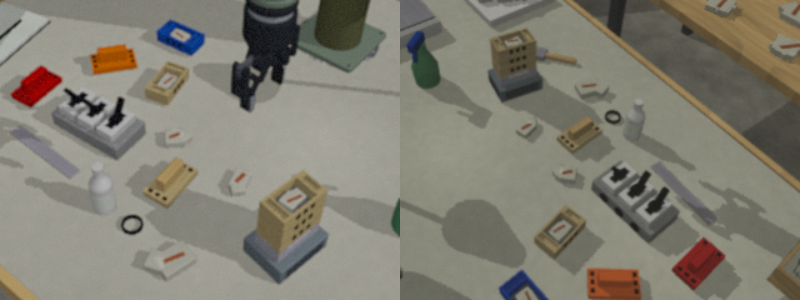

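Both views show three trays squarely stacked, with tray 4 and the cover untouched. Now the fourth tray.

Run:
```python
from h import *
a=pick(427,-212,.227,flip=True)
ok=place(3,a)
if ok: print(rimz(202))
```

```text
seen [ 4.26283e+02 -2.11249e+02  2.27000e-01  1.08493e+02  6.04640e+01]
width 59.2
width 59.6 hand {'dx': np.float64(0.4), 'yaw': np.float64(0.001), 'z': np.float64(0.5), 'y': array([-29.6,  29.9]), 'n': 8024}
hover {'dx': np.float64(1.1), 'yaw': np.float64(0.0), 'z': np.float64(0.6), 'y': array([-30.4,  29.1]), 'n': 8075} 59.2
down 0 True dz 0.9 [ 0.6 -0.1  3.7]
after [ 6.11100e+02  2.55201e+02 -1.80000e-01  1.08527e+02  6.05080e+01] exp 611.3 254.7 -0.178 top z p50-99 [196.1 464.6 469.8] t 108.8083
{'pp': 202.4, 'pm': 202.6, 'mp': 202.6, 'mm': 202.3, 'endp': 202.6, 'endm': 202.6}
```

Run:
```python
from h import *
r,_=above(640,-12,24); print("slab",np.round(r,3)); x,y,th=r[:3]
r2,_=above(x,y,58,rad=50); print("bar",np.round(r2,3))
a=th+np.pi/2; zg=42; ctrl.gripper_to(48,50)
ctrl.move_ptp([x,y,160],down(a)); ctrl.move_l([x,y,90],vel=200)
print("touch",ctrl.move_l([x,y,zg],vel=60,threshold=10))
ctrl.gripper_to(0,60); print("width",round(sensors.read_state()["grip_width"],1))
ctrl.move_l([x,y,310],vel=150); ctrl.hold(.2); print(inhand(18),round(sensors.read_state()["grip_width"],1))
a=DA+np.pi/2; ctrl.move_ptp([*DR,310],down(a)); ctrl.hold(.2); print(inhand(18),round(sensors.read_state()["grip_width"],1),sensors.read_state()["t"])
p,_=shot("wrist"); cv2.imwrite("pics/hc.png",p[:,:,::-1])
```

```text
slab [ 6.39260e+02 -1.14570e+01  8.70000e-02  1.08506e+02  6.05000e+01]
bar [ 6.3925e+02 -1.1507e+01  8.7000e-02  6.9573e+01  2.1915e+01]
touch False
width 19.9
{'dx': np.float64(0.2), 'yaw': np.float64(-0.001), 'z': np.float64(0.2), 'y': array([-29.4,  29.6]), 'n': 5997} 19.4
{'dx': np.float64(0.3), 'yaw': np.float64(-0.001), 'z': np.float64(0.2), 'y': array([-29.3,  29.6]), 'n': 5997} 19.4 118.175
```

View pics/hc.png

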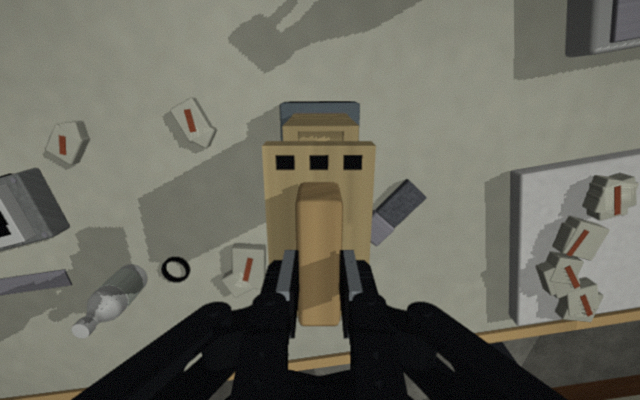

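The cover is held square above the stack, its slab end at (319,145) lined up with the top tray's narrow pocket at (320,135).

Run:
```python
from h import *
ok=place(4,DA+np.pi/2,zg=42,rel=48,zp=218)
r,im=above(*DR,218); W=im[1]; print(np.round(r,3), rimz(218,im=im))
p,_=shot("scene"); q,_=shot("side")
cv2.imwrite("pics/s4.png",np.hstack([cv2.resize(p[150:330,260:500],(400,300)),cv2.resize(q[60:240,200:440],(400,300))])[:,:,::-1])
```

```text
hover None 19.3
down 0 True dz 0.9 [-0.7 -0.6  4.6]
after [ 6.10501e+02  2.54939e+02 -1.82000e-01  1.08528e+02  6.06380e+01] exp 611.3 254.7 -0.178 top z p50-99 [251.4 482.1 485.7] t 122.3417
[ 6.10457e+02  2.54984e+02 -1.81000e-01  1.08495e+02  6.06410e+01] {'pp': 218.4, 'pm': 218.4, 'mp': 218.4, 'mm': 218.6, 'endp': 218.7, 'endm': 218.5}
```

View pics/s4.png

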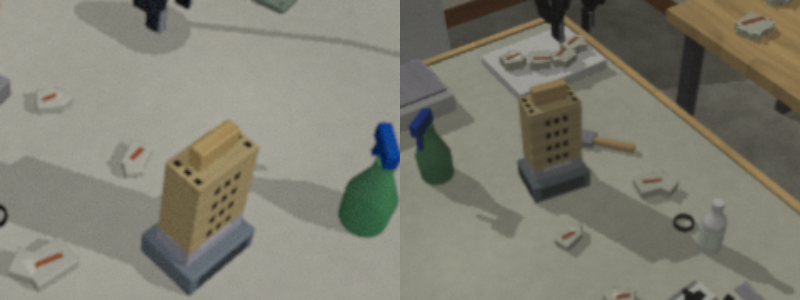

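The cover is seated level at z 218.5 (218 expected). Now the lever goes on.

Run:
```python
from h import *
e=sensors.read_state()["eef_pos"]; ctrl.gripper_to(0,30)
ctrl.move_ptp(P3(-65,250),down(BA)); ctrl.move_l(P3(-65,84),vel=150)
hit=ctrl.move_l(P3(15,84),vel=40,threshold=14)
s=sensors.read_state(); print(hit,(s["eef_pos"]-PA)@BX,np.round(s["force"],1))
ctrl.move_l(P3(-50,84),vel=100); ctrl.move_l(P3(-50,230)); ctrl.gripper_to(85)
p=levers(); im=above(*DR,218); print(np.round(im[0],3),rimz(218,im=im[1]),sensors.read_state()["t"])
ctrl.move_ptp([575,0,260],down(0))
q,_=shot("side"); w,_=shot("scene")
cv2.imwrite("pics/fin.png",np.hstack([cv2.resize(q,(400,300)),cv2.resize(w,(400,300))])[:,:,::-1])
```

```text
True 1.9341379905036105 [-2.  -0.2  4.9]
lever top [ 639. -187.  111.] local x 23.2
lever top [ 643. -242.  111.] local x 22.7
lever top [ 645. -296.  112.] local x 21.6
[ 6.10472e+02  2.54962e+02 -1.80000e-01  1.08476e+02  6.05360e+01] {'pp': 218.3, 'pm': 218.9, 'mp': 218.5, 'mm': 218.6, 'endp': 218.9, 'endm': 218.4} 132.6
```

View pics/fin.png

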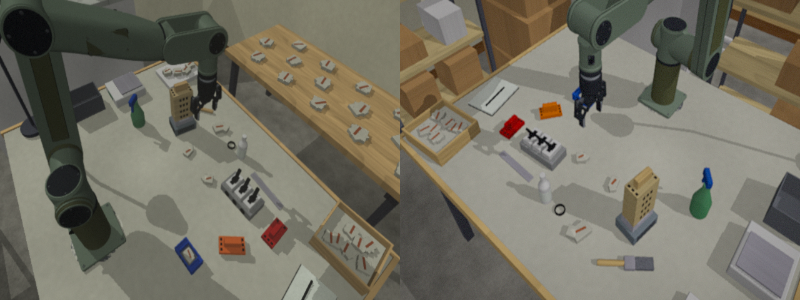

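All three levers now read the same ON lean (local x 23.2, 22.7 and 21.6). The stack is upright and nothing else has moved.

```bash
python3 -c "
from h import *
ctrl.finish_job()"
```

```text
the job is handed in; nothing more can be done
```

The job is done and handed in, at roughly 134 s of the 200 s allowed. I pushed the tripped lever fully off, stacked all four plywood trays on the dryer outlet with the cover on top, and only then threw the lever fully on.

**Last checks**
- **Stack:** Each tray top was level and within about 0.7 mm of its seated height. The cover slab read about 218.5 mm, with 218 expected. The trays sat within about 1 mm of the dryer centre and the cover within about 1.3 mm.
- **Levers:** All three levers show the same ON lean (tip offsets 23.2, 22.7 and 21.6 mm). After the OFF push, lever_a read -24.4 mm with the gripper stopped firmly against it.
- **Rest of the table:** The other items and the orange, red and blue look-alikes look unmoved in the final views. I judged that by eye and did not measure it.

**What disagreed or went differently**
- **Fingertip position:** `ctrl.tcp_to_tips` says the tips are 25 mm ahead of the TCP. A touch on the table and the wrist depth picture put the closed tips about 10 to 16 mm behind it. My first two pushes therefore passed above the lever without contact, and I corrected for this afterwards.
- **Knocked tray:** One tray had been shifted about 3 cm before I reached it. The fresh look before each pick found it, and it was stacked normally.
- **Grip:** I saw no sign of the grip slackening.

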